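Put the cleaning applicator back into its vial

ROBOT

A 7-joint arm with a two-finger parallel gripper is mounted at the origin on the work surface. World frame = base frame: x ahead of the robot, y to its left, z up, the work surface at z = 0. Lengths are in m, angles in rad, forces in N, time in s.
With the tool pointing down it reaches from about 0.4 to 0.875 m from the base axis. Payload 6.5 kg.
Tool frame: the origin (TCP) lies at the very end of the fingers, on their centre line; the grasp point (between the pads) lies 19 mm behind it; z points along the fingers, y is the line along which they close (so a half turn about z gives the same grasp; the last joint's range is limited). The gripper opens to 85 mm and grips with 20 to 120 N. Pads are 22 mm wide; open, the fingers measure 114 mm over their backs; the gripper's body (76 mm by 85 mm) begins 54 mm behind the grasp point. The pads swing forward as they close: fully open they stand 13 mm farther back than shut.
Start: joints at [1.11, 0.536, -0.004, 1.538, 0.003, 1.067, -0.071], TCP at [0.25, -0.6, 0.2] pointing down, gripper open.
Joint ranges: [-2.7, 2.7], [-0.37, 2.16], [-1.27, 1.26], [0.24, 2.4], [-1.31, 4.45], [0.19, 1.91], [-2.76, 2.76]. Speed limits (rad/s): [2.39, 2.39, 3.14, 3.14, 3.14, 3.14, 3.14].

INTERFACE

Orientations are given as a 3x3 rotation matrix whose columns are the frame's x, y, z axes.
In Python, from workcell import readout, imaging, order gives the robot as it stands.
- The arm moves only by the tool move_arm, never from a script. Its argument "steps" is a list of rows, each a list of 7 numbers: the shift along the world's x, y, z in mm, then the turn, a rotation vector about the world's x, y, z in degrees, then the closure, from 0 (fully open) to 1 (shut). In form: [[dx, dy, dz, rx, ry, rz, claw], ...]. A call has 1 to 8 rows; each row is the pose to reach, as a shift and turn from the pose commanded when the call began; what a row does not reach only later rows make up. A row lasts 1/12 s, in which the tool goes at most 41.7 mm and 7.16 degrees, less where a joint would pass 70% of its speed; a pose out of reach is approached as far as the arm can. A call with a gripper value outside its range is refused whole. The fingers move at their own pace and stop on an object; "force" is the grip in N (left out, the last holds). Time passes only in rows, so rows that repeat a pose let the fingers close. It gives the time, the measured TCP pose, the force, the opening and the grip force at its end, in the units of the state.
- readout.get_state(): the state, without advancing time (a new reading comes with each control period).
- imaging.grab_frame(name): name is "scene" or "top" or "wrist"; returns a dict with "image" (420x560x3 uint8, blue, green, red), "depth" (420x560 float32, m along the optical axis (not along the pixel's ray), 0 where there is no reading), "fx", "fy", "cx", "cy" (pixels), "k1" (the pictures are not rectified: a ray, as slopes to the right and down, at radius r is drawn at 1 + k1 r^2 times it, then the intrinsics apply), "R" (3x3) and "t" (3): a world point X has camera coordinates R X + t. Camera axes: x right, y down, z forward; pixel columns grow to the right and rows downward; lengths in m; the calibration is good to about 2 mm. A picture is of the moment at which its call begins.
- order.sign_off(): hands the job in; it is judged then, once.
The state is a dict: "clock": time; "joint_positions": joint angles; "qvel": joint speeds; "effort": joint torques, N m; "tcp_pos": TCP position; "orientation": TCP orientation; "wrist_force": force on the tool from outside, world axes, zero at the start; "moment": the same for the moment, N m; "width": opening from 0.0 (shut) to 1.0 (fully open); "gripper_force": force on a finger pad.
Only numpy, scipy, OpenCV 4.12 (cv2) and the standard library are available. Lean on these libraries where they do the work, as an engineer would, in place of code of your own. Each camera call takes 0.05 s, during which the arm holds its last target. There are 200 camera calls.

TASK

The contact cleaning on this repair bench is done: draw the green applicator up out of the drying stand and put it back into the green vial. Push its rod straight down through the narrow mouth, against the stiff wiper inside, until the collar sits on the vial's lip, then let go. Never put it in the orange vial, and leave the orange applicator and the other things on the bench where they are.

Things in the scene. Friction and masses are not known exactly. Their poses are not given: they have to be found in the camera images.
- swab_green: cleaning applicator with green plastic cap, standing upright in the stand; origin = lower tip of its rod on the axis, z runs up towards the cap. White rod 7 mm thick with a tapered tip from 0 to 60 mm; flat green collar 24 mm across from 60 to 65 mm; round green grip 16 mm across from 65 to 110 mm (take it here; two thin black rings near its top). Mass about 30 g. This is the one to put away.
- swab_green_collar (a point): centre of the underside of the green applicator's collar, on its axis 60 mm above its tip; z points to the cap
- stand: aluminium drying stand fixed to the bench, 50 x 150 x 66 mm (x, y, z), origin at centre of underside. Two upright holes 13 mm wide at y = -40 and +40 mm; an applicator hangs in each with its collar resting on the stand's top and its tip 6 mm above the bench. Which applicator is in which hole varies
- vial_green: green vial, fixed to the bench: origin = centre of its underside, z up. Green holder block 56 x 56 x 30 mm around its foot, clear tube 22 mm across above it, green flared lip 28 mm across at the top, 80 mm above the bench
- vial_green_mouth (a point): centre of the green vial's open mouth, at the level of its lip, 80 mm above the bench. The lip is a funnel 18 mm wide narrowing to a straight bore 11 mm wide within 6 mm; the bore is 74 mm deep
- wiper_green (a joint): how far (m) the black rubber wiper plug in the green vial has been pushed down. At 0 its top is 30 mm below the lip, at its limit of 0.034 64 mm below. It slides stiffly (about 3 N) and stays where it is left; the weight of an applicator does not move it, so the rod must be pushed down on it. With the applicator fully home it reads about 0.030
- vial_orange: orange vial, fixed to the bench: origin = centre of its underside, z up. Orange holder block 56 x 56 x 30 mm around its foot, clear tube 22 mm across above it, orange flared lip 28 mm across at the top, 80 mm above the bench
- vial_orange_mouth (a point): centre of the orange vial's open mouth, at the level of its lip, 80 mm above the bench. The lip is a funnel 18 mm wide narrowing to a straight bore 11 mm wide within 6 mm; the bore is 74 mm deep
- swab_orange: cleaning applicator with orange plastic cap, standing upright in the stand; origin = lower tip of its rod on the axis, z runs up towards the cap. White rod 7 mm thick with a tapered tip from 0 to 60 mm; flat orange collar 24 mm across from 60 to 65 mm; round orange grip 16 mm across from 65 to 110 mm (take it here; two thin black rings near its top). Mass about 30 g. Not to be moved.
- flux_jar: amber jar with black cap, 48 mm across, 75 mm tall, origin at centre of underside
- spool: blue spool standing on end, 60 mm across, 40 mm tall, origin at centre of underside
- capacitor: dark red upright can, 24 mm across, 38 mm tall, origin at centre of underside
- heatsink: finned aluminium block 44 x 44 x 25 mm, origin at centre of underside
- standoff0: upright brass spacer 10 mm across, 16 mm tall, in the grey parts tray; origin at centre of underside
- standoff1: upright brass spacer 10 mm across, 16 mm tall, in the grey parts tray; origin at centre of underside
- standoff2: upright brass spacer 10 mm across, 16 mm tall, in the grey parts tray; origin at centre of underside
- driver: red-handled screwdriver lying on the bench, 170 mm long, along its x
Mind the look-alikes: they are no part of the job. Several things look just like the stand: the one meant starts nearest to the robot's base.

How it is judged:
On the way:
1. the green applicator is drawn up clear of the stand (tip above the stand's top) (z of swab_green in the frame of stand above 0.068 m), for 0.1 s.
At the end, for the whole second after the job is handed in: The green applicator stands upright (within 0.12 rad) in the green vial, its collar no more than 4 mm above the lip and within 5 mm of its centre, at rest and released (horizontal distance between swab_green_collar and vial_green_mouth below 0.005 m and z of swab_green_collar in the frame of vial_green_mouth between -0.004 and 0.004 m and angle between swab_green's own z axis and vertical below 0.12 rad and linear speed of swab_green below 0.02 m/s and horizontal distance between swab_green and vial_green_mouth below 0.008 m); the robot touches nothing.
It fails at once if the green applicator's tip is pushed into the orange vial (horizontal distance between swab_green and vial_orange_mouth below 0.007 m and z of swab_green in the frame of vial_orange_mouth below -0.01 m).
It fails at once if the orange applicator is shifted by more than 25 mm (distance of swab_orange from where it was at the start of the episode above 0.025 m).
It fails at once if the jar, spool, capacitor, heatsink, screwdriver or a brass spacer is shifted by more than 25 mm (distance of any of flux_jar, spool, capacitor, heatsink, standoff0, standoff1, standoff2, driver from where it was at the start of the episode above 0.025 m).
It also fails if it takes over 48 s, if anything falls off the work surface, if the arm or the gripper's body presses on something with over 40 N, if the wrist force passes 120 N, or if a joint passes its speed limit or range.

## Working session

There is one attempt and no reset: what is moved stays moved. The work goes in short steps, Python scripts to look and compute and a tool call to move; the robot and the scene stay as the last step left them, time stands still between calls to the robot, and variables do not carry over. Pictures are saved under pics/ and viewed, at most 10 in all, crops included, and the job is handed in when it is done.

Besides the shell and the picture viewer there is one more tool, called after "Emit:" by a JSON object that holds its "api" and its "payload", one argument or row to a line. move_arm: Moves the arm, as the interface text tells. Its arguments: {"type":"object","properties":{"steps":{"type":"array","items":{"type":"array","items":{"type":"number"}}},"force":{"type":"number"}},"required":["steps"]}

```bash
mkdir -p pics; cat > h.py <<'E'
import numpy as np, cv2, pickle
from workcell import readout, imaging, order
def grab(n):
    f=imaging.grab_frame(n); pickle.dump(f,open(f'{n}.pkl','wb')); return f
def load(n): return pickle.load(open(f'{n}.pkl','rb'))
def ray(f,u,v):
    K=np.array([[f['fx'],0,f['cx']],[0,f['fy'],f['cy']],[0,0,1.]])
    p=cv2.undistortPoints(np.array([[[u,v]]],float),K,np.array([f['k1'],0,0,0,0.]))[0,0]
    # k1 model is radial: same as OpenCV
    R=np.array(f['R']);t=np.array(f['t'])
    return -R.T@t, R.T@np.array([p[0],p[1],1.])
def onz(f,u,v,z):
    o,d=ray(f,u,v); return o+d*(z-o[2])/d[2]
def atd(f,u,v):
    o,d=ray(f,u,v); return o+d*f['depth'][int(round(v)),int(round(u))]
E
python3 - <<'E'
from h import *
for n in ['scene','top','wrist']:
    f=grab(n); cv2.imwrite(f'pics/{n}0.png',f['image']); print(n,f['fx'],f['k1'],-np.array(f['R']).T@f['t'])
s=readout.get_state(); print(s['clock'],s['tcp_pos'],s['orientation'],s['width'])
E
```

```text
scene 381.12636618939104 -0.015228340002452883 [ 1.19597549 -0.33953092  0.58995394]
top 416.18148431649195 -0.08399804236437258 [0.37449346 0.10381705 1.09106218]
wrist 309.87110890664326 0.004819896491687171 [ 0.32256558 -0.57012695  0.37318929]
0.15 [ 0.24978779 -0.59952264  0.19892008] [[ 9.23047578e-01  3.84685312e-01 -6.16100896e-04]
 [ 3.84685788e-01 -9.23046832e-01  1.17953843e-03]
 [-1.14938870e-04 -1.32577535e-03 -9.99999115e-01]] 1.0041998720928667
```

View pics/top0.png

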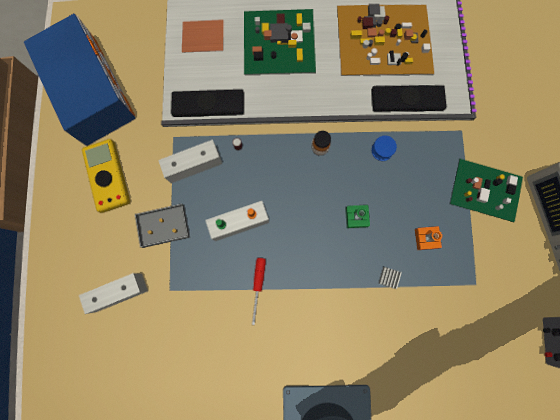

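View pics/scene0.png

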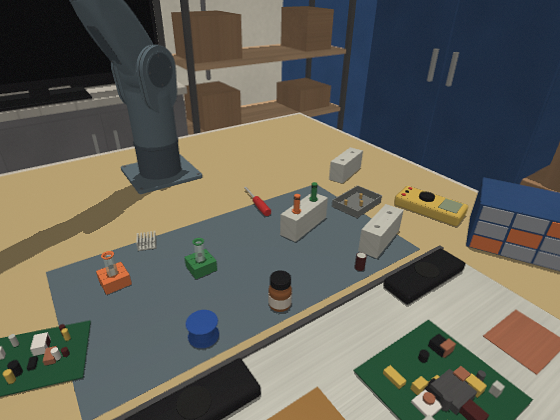

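The top view shows three look-alike stands at (190,160), (238,220) and (112,293). Only (238,220) holds the applicators, green at about (220,224) and orange at (251,213), and it looks nearest to the base. The green vial is at (358,215) and the orange vial at (429,237).

```bash
python3 - <<'E'
from h import *
f=load('top'); g=load('scene')
def blob(f,roi,lo,hi,name):
    x0,y0,x1,y1=roi; h=cv2.cvtColor(f['image'],cv2.COLOR_BGR2HSV)[y0:y1,x0:x1]
    m=cv2.inRange(h,lo,hi); n,l,s,c=cv2.connectedComponentsWithStats(m)
    k=1+np.argmax(s[1:,4]); c=c[k]+[x0,y0]; print(name,c.round(1),s[k]); return c
G=((50,80,30),(85,255,255)); O=((5,150,80),(18,255,255))
print('stands',[(onz(f,u,v,.066).round(3),round(float(np.hypot(*onz(f,u,v,.066)[:2])),3)) for u,v in[(190,160),(238,220),(112,293)]])
for n,r,C in[('g',(205,205,235,240),G),('o',(240,200,265,225),O)]:
    c=blob(f,r,*C,n); print(onz(f,*c,.1),atd(f,*c))
for n,r,C in[('vg',(340,195,380,235),G),('vo',(410,220,450,255),O)]:
    c=blob(f,r,*C,n); print(onz(f,*c,.03))
for n,r,C in[('sg',(305,178,322,205),G),('svg',(180,230,222,280),G)]:
    c=blob(g,r,*C,n); print(onz(g,*c,.09), atd(g,*c))
a=cv2.resize(f['image'][195:245,195:275],None,fx=5,fy=5,interpolation=2)
b=cv2.resize(f['image'][190:240,335:385],None,fx=5,fy=5,interpolation=2)
c=cv2.resize(g['image'][170:240,270:340],None,fx=5,fy=5,interpolation=2)
d=cv2.resize(g['image'][230:280,170:230],None,fx=5,fy=5,interpolation=2)
P=np.zeros((600,750,3),np.uint8)
P[:250,:400]=a;P[:250,400:650]=b;P[250:600,:350]=c;P[250:500,350:650]=d
cv2.imwrite('pics/crop1.png',P)
E
```

```text
stands [(array([0.682, 0.334, 0.066]), 0.76), (array([0.524, 0.21 , 0.066]), 0.564), (array([0.346, 0.526, 0.066]), 0.63)]
g [220.4 223.9] [11 15 10  9 70]
[0.51008686 0.24918868 0.1       ] [0.50804666 0.24700135 0.11491203]
o [251.3 213.5] [ 8  9  8 10 65]
[0.53403076 0.17427456 0.1       ] [0.53237694 0.17354417 0.11027373]
vg [357.2 216.1] [  6  10  24  23 467]
[ 0.53306332 -0.09346226  0.03      ]
vo [427.5 237.8] [  5   6  27  24 461]
[ 0.47322208 -0.27148022  0.03      ]
sg [313.6 192.1] [ 5  4  7 20 99]
[0.5125251  0.25301159 0.09      ] [0.51551005 0.25042367 0.09218354]
svg [200.7 264.6] [  4  19  33  30 560]
[ 0.6227711  -0.12734145  0.09      ] [ 0.5553776  -0.10239365  0.03121879]
```

View pics/crop1.png

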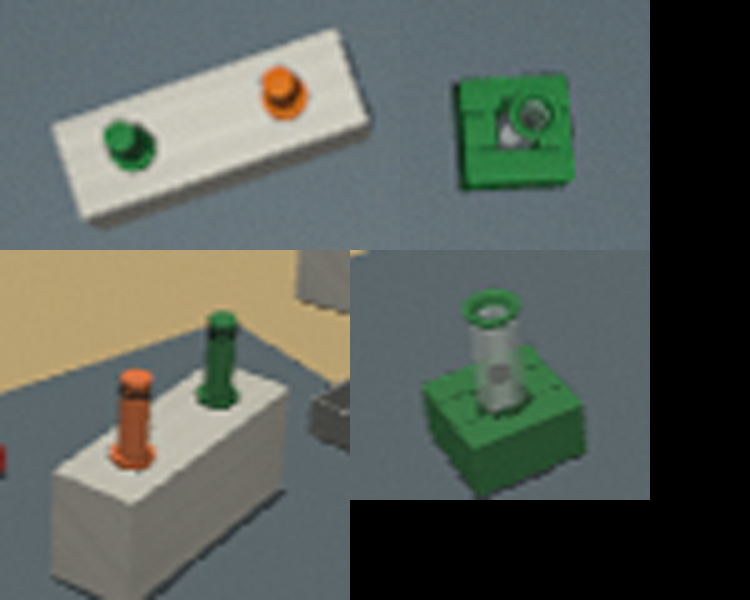

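The crop confirms it: the green applicator stands in the stand's far end, and the green vial's lip is at about (361.6,213) in the top view and (198.4,241.8) in the scene view. Moving to a hover above the applicator.

Emit:
{"api": "move_arm", "payload": {
  "steps": [
    [15,38,0,0,0,4,0],
    [30,76,0,0,0,9,0],
    [45,114,0,0,0,13,0],
    [60,152,0,0,0,18,0],
    [75,190,0,0,0,22,0],
    [90,228,0,0,0,27,0],
    [105,266,0,0,0,31,0],
    [120,304,0,0,0,36,0]
  ]
}}

```text
clock: 0.82
tcp_pos: [0.3702, -0.2941, 0.1996]
orientation: [[0.518, 0.855, -0.0], [0.855, -0.518, -0.0], [-0.0, 0.0, -1.0]]
wrist_force: [-0.0, -0.6, -0.6]
width: 0.999
gripper_force: 0.0
```

Emit:
{"api": "move_arm", "payload": {
  "steps": [
    [10,38,0,0,0,4,0],
    [20,76,0,0,0,8,0],
    [30,114,0,0,0,12,0],
    [40,152,0,0,0,16,0],
    [50,190,0,0,0,20,0],
    [60,228,0,0,0,24,0],
    [70,266,0,0,0,28,0],
    [80,304,0,0,0,32,0]
  ]
}}

```text
clock: 1.48
tcp_pos: [0.45, 0.0097, 0.1997]
orientation: [[-0.014, 1.0, 0.0], [1.0, 0.014, -0.0], [-0.0, 0.0, -1.0]]
wrist_force: [0.7, -0.4, -0.0]
width: 0.998
gripper_force: 0.0
```

Emit:
{"api": "move_arm", "payload": {
  "steps": [
    [10,38,0,0,0,3,0],
    [20,76,0,0,0,6,0],
    [30,114,0,0,0,9,0],
    [40,152,0,0,0,12,0],
    [50,190,0,0,0,15,0],
    [60,230,0,0,0,17,0],
    [60,240,0,0,0,17,0],
    [60,240,0,0,0,17,0]
  ]
}}

```text
clock: 2.15
tcp_pos: [0.5089, 0.2526, 0.1994]
orientation: [[-0.308, 0.951, -0.001], [0.951, 0.308, 0.003], [0.003, 0.0, -1.0]]
wrist_force: [0.2, 0.3, 0.2]
width: 1.002
gripper_force: 0.0
```

```bash
python3 - <<'E'
from h import *
f=load('top'); g=load('scene')
def two(p,q):
    A=[];b=[]
    for fr,(u,v) in((f,p),(g,q)):
        o,d=ray(fr,u,v); d/=np.linalg.norm(d); P=np.eye(3)-np.outer(d,d); A.append(P);b.append(P@o)
    x=np.linalg.lstsq(np.vstack(A),np.hstack(b),rcond=None)[0]; return x.round(4)
print('top',onz(f,219.4,221.4,.116),onz(g,270+222/5,170+67/5,.116),two((219.4,221.4),(270+222/5,170+67/5)))
print('collar',onz(f,221.6,224.4,.071),onz(g,270+218/5,170+147/5,.071))
print('lip',onz(f,361.6,213,.08),onz(g,198.4,241.8,.08),two((361.6,213),(198.4,241.8)))
w=grab('wrist'); cv2.imwrite('pics/w1.png',w['image']); s=readout.get_state(); print(s['clock'],s['tcp_pos'],s['orientation'].__repr__())
E
```

```text
top [0.51397735 0.24932244 0.116     ] [0.5123292  0.25386901 0.116     ] [0.5145 0.2502 0.1178]
collar [0.51278185 0.25050971 0.071     ] [0.51850349 0.24981539 0.071     ]
lip [ 0.53302092 -0.09530416  0.08      ] [ 0.53672997 -0.09439408  0.08      ] [ 0.5338 -0.0946  0.0782]
2.2 [0.50926506 0.24944    0.19916683] array([[-3.05285208e-01,  9.52260355e-01, -1.07608006e-03],
       [ 9.52260694e-01,  3.05285776e-01,  4.06371919e-04],
       [ 7.15483804e-04, -9.00649412e-04, -9.99999338e-01]])
```

View pics/w1.png

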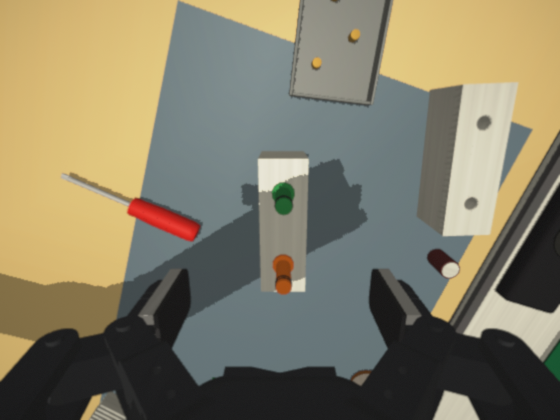

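The wrist view shows the green cap top at about (284,206), its collar at (283,190), and the orange applicator at (284,275).

```bash
python3 - <<'E'
from h import *
w=load('wrist'); R=np.array(w['R']);t=np.array(w['t'])
print('cam',-R.T@t,'axis',R[2])
for X in[(.509,.2494,.199),(.5135,.2502,.116),(.533,.174,.116)]:
    p=R@np.array(X)+t; print(X,p[0]/p[2]*w['fx']+w['cx'],p[1]/p[2]*w['fy']+w['cy'])
h=cv2.cvtColor(w['image'],cv2.COLOR_BGR2HSV)
m=cv2.inRange(h,(45,80,20),(85,255,255))[170:225,260:310]; y,x=np.nonzero(m); print(x.min()+260,x.max()+260,y.min()+170,y.max()+170)
for u,v,z in((284,206,.116),(283.5,192,.071),(283,190,.071)): print(onz(w,u,v,z),atd(w,u,v))
E
```

```text
cam [0.48534116 0.32602958 0.37406109] axis [ 0.09377012 -0.28686932 -0.95336937]
(0.509, 0.2494, 0.199) 277.2790726430908 249.62613026949265
(0.5135, 0.2502, 0.116) 283.02837972760733 210.37721999074685
(0.533, 0.174, 0.116) 277.4474837002175 289.3005911565408
272 293 183 214
[0.5130571  0.25424628 0.116     ] [0.51302964 0.2543174  0.11625568]
[0.51280563 0.25552537 0.071     ] [0.51069872 0.26093404 0.09424908]
[0.51168171 0.2573317  0.071     ] [0.51034522 0.26081736 0.086377  ]
```

Emit:
{"api": "move_arm", "payload": {
  "steps": [
    [3,4,-35,0,0,0,0.2],
    [3,4,-70,0,0,0,0.3],
    [3,4,-100,0,0,0,0.4],
    [3,4,-121,0,0,0,0.4],
    [3,4,-121,0,0,0,0.4]
  ]
}}

```text
clock: 2.62
tcp_pos: [0.5102, 0.2474, 0.0743]
orientation: [[-0.3, 0.954, -0.007], [0.954, 0.3, -0.005], [-0.003, -0.008, -1.0]]
wrist_force: [-0.9, -1.5, 0.0]
width: 0.6
gripper_force: 0.0
```

```bash
python3 - <<'E'
from h import *
w=grab('wrist'); cv2.imwrite('pics/w2.png',w['image']); s=readout.get_state(); print(s['clock'],s['tcp_pos'],s['wrist_force'])
E
```

```text
2.6667 [0.51164675 0.24880234 0.07679937] [0.26963603 0.60431046 0.52485934]
```

View pics/w2.png

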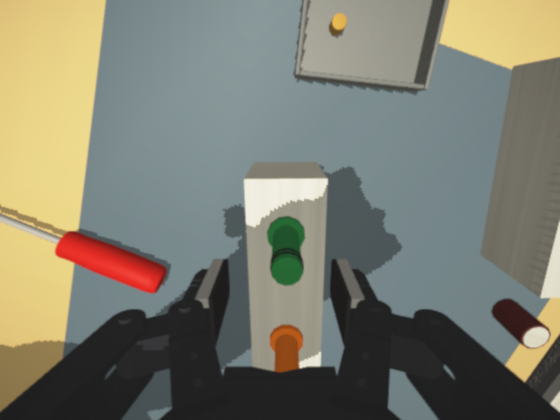

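The fingers straddle the green grip, whose top is at (287,265) between pads at x≈215 and 347. I'll check the offset along the pads before closing.

```bash
python3 - <<'E'
from h import *
w=load('wrist'); R=np.array(w['R']);t=np.array(w['t'])
for X in[(.5125,.252,.079),(.5125,.252,.098),(.5125,.252,.116)]:
    p=R@np.array(X)+t; print(X,p[0]/p[2]*w['fx']+w['cx'],p[1]/p[2]*w['fy']+w['cy'])
for u,v,z in((287,266,.116),(286,234,.071)): print(onz(w,u,v,z),atd(w,u,v))
print(readout.get_state()['tcp_pos'])
E
```

```text
(0.5125, 0.252, 0.079) 284.6779224696544 242.89368580852883
(0.5125, 0.252, 0.098) 284.9783469459626 257.23999429484104
(0.5125, 0.252, 0.116) 285.3302588296916 274.04500467885543
[0.51193161 0.25634665 0.116     ] [0.51204778 0.25602168 0.11534906]
[0.51259239 0.25459068 0.071     ] [0.51041927 0.26066126 0.08687075]
[0.51164675 0.24880234 0.07679937]
```

Emit:
{"api": "move_arm", "payload": {
  "steps": [
    [0,2,0,0,0,0,0.4],
    [0,2,0,0,0,0,0.7],
    [0,2,0,0,0,0,1],
    [0,2,0,0,0,0,1],
    [0,2,0,0,0,0,1],
    [0,2,0,0,0,0,1],
    [0,2,0,0,0,0,1],
    [0,2,0,0,0,0,1]
  ],
  "force": 40
}}

```text
clock: 3.33
tcp_pos: [0.5138, 0.2545, 0.08]
orientation: [[-0.303, 0.953, 0.002], [0.953, 0.303, 0.001], [0.0, 0.002, -1.0]]
wrist_force: [-0.6, -0.8, 7.0]
width: 0.146
gripper_force: 39.0
```

Emit:
{"api": "move_arm", "payload": {
  "steps": [
    [0,0,0,0,0,0,1],
    [0,0,10,0,0,0,1],
    [0,0,30,0,0,0,1],
    [0,0,55,0,0,0,1],
    [0,0,80,0,0,0,1],
    [0,0,105,0,0,0,1],
    [0,0,120,0,0,0,1],
    [0,0,120,0,0,0,1]
  ]
}}

```text
clock: 4.0
tcp_pos: [0.5149, 0.2554, 0.203]
orientation: [[-0.303, 0.953, 0.006], [0.953, 0.303, 0.003], [0.001, 0.007, -1.0]]
wrist_force: [1.0, 0.4, -0.9]
width: 0.146
gripper_force: 39.0
```

```bash
python3 - <<'E'
from h import *
w=grab('wrist'); g=grab('scene');f=grab('top')
P=np.zeros((600,800,3),np.uint8)
P[:420,:400]=w['image'][:,80:480]
P[:300,400:800]=cv2.resize(g['image'][120:240,260:420],None,fx=2.5,fy=2.5)
P[300:600,400:800]=cv2.resize(f['image'][170:260,180:300],(400,300))
cv2.imwrite('pics/lift.png',P); s=readout.get_state(); print(s['clock'],s['tcp_pos'],s['orientation'],s['width'],s['gripper_force'])
E
```

```text
4.15 [0.51263215 0.25357642 0.1983045 ] [[-3.02680292e-01  9.53092040e-01 -4.51867819e-04]
 [ 9.53092032e-01  3.02679989e-01 -6.35028721e-04]
 [-4.68469472e-04 -6.22882296e-04 -9.99999696e-01]] 0.1489452500509678 39.02481257915497
```

View pics/lift.png

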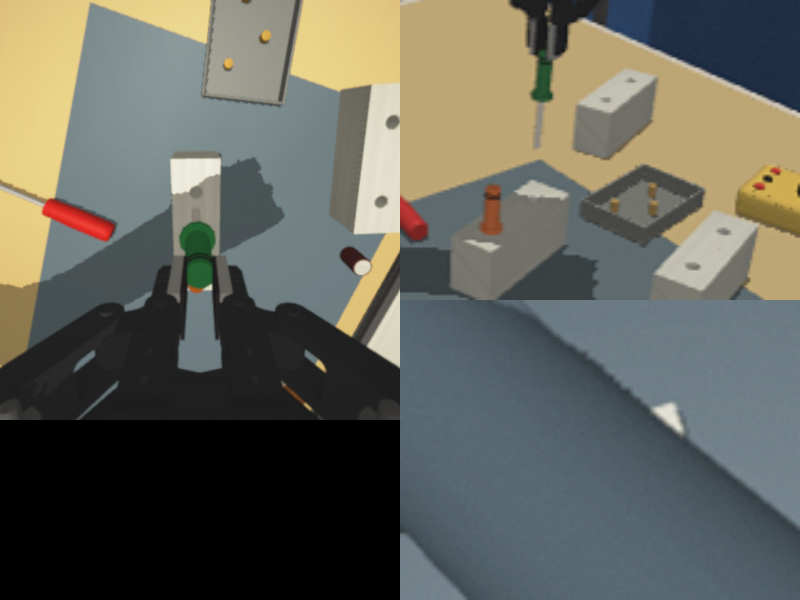

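The applicator is held and drawn clear, with the orange one unmoved. Next I'll carry it at height over the green vial.

Emit:
{"api": "move_arm", "payload": {
  "steps": [
    [0,0,30,0,0,0,1],
    [-5,-30,45,0,0,0,1],
    [-5,-70,45,0,0,0,1],
    [0,-110,45,0,0,0,1],
    [5,-150,45,0,0,0,1],
    [10,-190,45,0,0,0,1],
    [15,-230,45,0,0,0,1],
    [20,-270,45,0,0,0,1]
  ]
}}

```text
clock: 4.82
tcp_pos: [0.5319, -0.0182, 0.2424]
orientation: [[-0.303, 0.953, -0.002], [0.953, 0.303, -0.0], [0.001, -0.002, -1.0]]
wrist_force: [0.9, -0.4, -0.7]
width: 0.146
gripper_force: 39.1
```

Emit:
{"api": "move_arm", "payload": {
  "steps": [
    [1,-35,0,0,0,0,1],
    [1,-65,0,0,0,0,1],
    [1,-79,0,0,0,0,1],
    [1,-79,-30,0,0,0,1],
    [1,-79,-60,0,0,0,1],
    [1,-79,-70,0,0,0,1],
    [1,-79,-70,0,0,0,1],
    [1,-79,-70,0,0,0,1]
  ]
}}

```text
clock: 5.48
tcp_pos: [0.5337, -0.0945, 0.1734]
orientation: [[-0.304, 0.953, -0.001], [0.953, 0.304, 0.001], [0.001, -0.001, -1.0]]
wrist_force: [-0.8, -0.2, -0.1]
width: 0.15
gripper_force: 39.1
```

```bash
python3 - <<'E'
from h import *
w=grab('wrist'); g=grab('scene')
P=np.zeros((420,800,3),np.uint8)
P[:420,:400]=cv2.resize(w['image'][170:380,180:380],(400,420))
P[:420,400:800]=cv2.resize(g['image'][165:291,140:260],(400,420),interpolation=2)
cv2.imwrite('pics/pre.png',P); s=readout.get_state(); print(s['clock'],s['tcp_pos'],s['orientation'],s['width'],s['wrist_force'])
E
```

```text
5.5833 [ 0.53505464 -0.09465712  0.17492346] [[-3.03369878e-01  9.52870833e-01  1.97301553e-03]
 [ 9.52872553e-01  3.03370828e-01 -1.94705515e-04]
 [-7.84084563e-04  1.82096456e-03 -9.99998035e-01]] 0.14811553461232932 [ 0.50055051 -0.63924345  0.3553476 ]
```

View pics/pre.png

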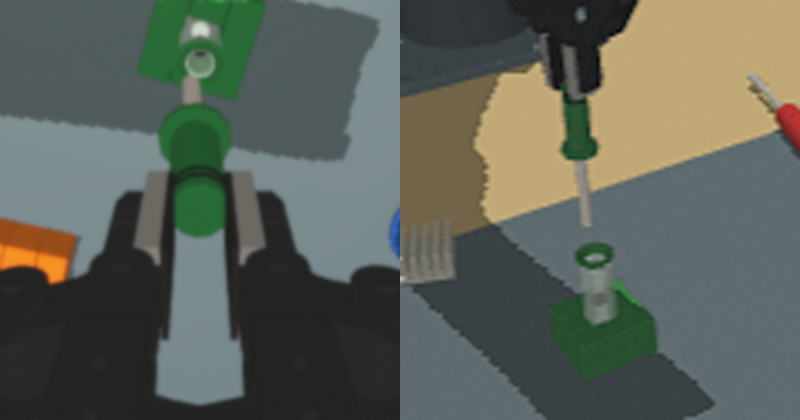

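The wrist crop shows the tip at (191,78), lip centre (200,62) and collar (195,140). The scene crop shows the tip at (586,226), lip (594,257) and collar (579,152). Triangulating these across both views.

```bash
cat >> h.py <<'E'
def two(fs,ps):
    A=[];b=[];D=[]
    for fr,(u,v) in zip(fs,ps):
        o,d=ray(fr,u,v); d/=np.linalg.norm(d); P=np.eye(3)-np.outer(d,d); A.append(P);b.append(P@o);D.append((o,P))
    x=np.linalg.lstsq(np.vstack(A),np.hstack(b),rcond=None)[0]
    return (x*1e3).round(1),[round(float(np.linalg.norm(P@(x-o)))*1e3,1) for o,P in D]
E
python3 - <<'E'
from h import *
w=load('wrist');g=load('scene')
W=lambda x,y:(180+x/2,170+y/2); S=lambda x,y:(140+(x-400)/3.3333,165+y/3.3333)
for n,a,b,z in(('tip',(191,78),(586.5,226),.102),('collar',(194.5,136),(579,152),.1645),('lip',(200,63),(594,257),.08)):
    print(n,two((w,g),(W(*a),S(*b))),'w',onz(w,*W(*a),z)*1e3,'s',onz(g,*S(*b),z)*1e3)
print('captop w',onz(w,*W(200,207),.212)*1e3)
E
```

```text
tip (array([530.5, -94.9, 101. ]), [0.3, 0.3]) w [530.61782086 -94.30469806 102.        ] s [531.67239475 -95.66218621 102.        ]
collar (array([533. , -95.3, 160.3]), [0.1, 0.1]) w [532.42767136 -93.71312226 164.5       ] s [539.64160687 -97.63103452 164.5       ]
lip (array([534.3, -93.8,  77.4]), [0.2, 0.2]) w [534.13727086 -92.94349622  80.        ] s [537.51840915 -95.23003641  80.        ]
captop w [533.75754865 -92.30338552 212.        ]
```

Emit:
{"api": "move_arm", "payload": {
  "steps": [
    [2,1,0,0,-1.5,0,1],
    [2,1,0,0,-1.5,0,1],
    [2,1,-10,0,-1.5,0,1],
    [2,1,-18,0,-1.5,0,1],
    [2,1,-24,0,-1.5,0,1],
    [2,1,-30,0,-1.5,0,1],
    [2,1,-36,0,-1.5,0,1],
    [2,1,-36,0,-1.5,0,1]
  ]
}}

```text
clock: 6.25
tcp_pos: [0.5351, -0.0939, 0.136]
orientation: [[-0.303, 0.953, 0.024], [0.953, 0.303, 0.001], [-0.007, 0.023, -1.0]]
wrist_force: [-0.0, -0.5, -0.6]
width: 0.144
gripper_force: 39.1
```

```bash
python3 - <<'E'
from h import *
w=grab('wrist'); g=grab('scene')
P=np.zeros((420,800,3),np.uint8)
P[:420,:400]=cv2.resize(w['image'][170:380,180:380],(400,420))
P[:420,400:800]=cv2.resize(g['image'][165:291,140:260],(400,420),interpolation=2)
cv2.imwrite('pics/in1.png',P); s=readout.get_state(); print(s['clock'],s['tcp_pos'],s['width'],s['wrist_force'],s['moment'])
E
```

```text
6.35 [ 0.5358635  -0.09387128  0.13724775] 0.14616641035940606 [-0.01719454  0.33469753  0.13596947] [-0.04846711 -0.01613149 -0.00049619]
```

View pics/in1.png

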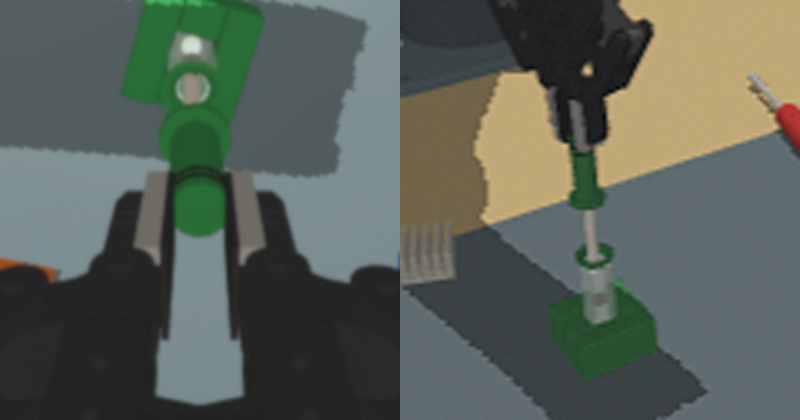

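The rod is inside the green mouth, centred in the wrist crop at (192,88), with no side force. Pushing down.

Emit:
{"api": "move_arm", "payload": {
  "steps": [
    [0,0,-6,0,0,0,1],
    [0,0,-12,0,0,0,1],
    [0,0,-18,0,0,0,1],
    [0,0,-24,0,0,0,1],
    [0,0,-30,0,0,0,1],
    [0,0,-36,0,0,0,1],
    [0,0,-40,0,0,0,1],
    [0,0,-40,0,0,0,1]
  ],
  "force": 60
}}

```text
clock: 7.02
tcp_pos: [0.5357, -0.0938, 0.0967]
orientation: [[-0.303, 0.953, 0.025], [0.953, 0.303, 0.0], [-0.007, 0.024, -1.0]]
wrist_force: [0.0, 0.2, -0.3]
width: 0.132
gripper_force: 58.6
```

Emit:
{"api": "move_arm", "payload": {
  "steps": [
    [0,0,-2,0,0,0,1],
    [0,0,-4,0,0,0,1],
    [0,0,-4,0,0,0,1]
  ]
}}

```text
clock: 7.27
tcp_pos: [0.5362, -0.0941, 0.094]
orientation: [[-0.303, 0.953, 0.027], [0.953, 0.303, -0.0], [-0.008, 0.025, -1.0]]
wrist_force: [-0.5, -0.1, 5.5]
width: 0.134
gripper_force: 59.5
```

Emit:
{"api": "move_arm", "payload": {
  "steps": [
    [0,0,-2,0,0,0,1],
    [0,0,-2,0,0,0,1]
  ]
}}

```text
clock: 7.43
tcp_pos: [0.537, -0.0944, 0.0937]
orientation: [[-0.302, 0.953, 0.028], [0.953, 0.302, -0.002], [-0.01, 0.026, -1.0]]
wrist_force: [-6.3, -0.3, 21.5]
width: 0.13
gripper_force: 61.6
```

```bash
python3 - <<'E'
from h import *
w=grab('wrist'); g=grab('scene')
P=np.zeros((420,800,3),np.uint8)
P[:420,:400]=cv2.resize(w['image'][170:380,180:380],(400,420))
P[:420,400:800]=cv2.resize(g['image'][215:278,170:230],(400,420),interpolation=2)
cv2.imwrite('pics/in2.png',P); s=readout.get_state(); print(s['clock'],s['tcp_pos'],s['width'],s['wrist_force'],s['moment'])
E
```

```text
7.5333 [ 0.53694742 -0.09435722  0.09374574] 0.13471292409924554 [-4.79272254  0.59920715 21.48644448] [-0.13048813  1.26790724 -0.0162275 ]
```

View pics/in2.png

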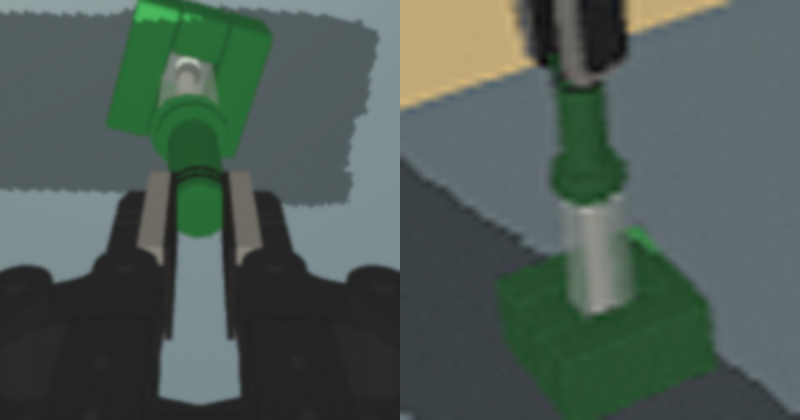

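The collar sits on the lip and the push force stopped at 21 N, so it is home. Releasing and retreating straight up.

Emit:
{"api": "move_arm", "payload": {
  "steps": [
    [0,0,1,0,0,0,0.8],
    [0,0,1,0,0,0,0.5],
    [0,0,1,0,0,0,0.3],
    [0,0,1,0,0,0,0.3],
    [0,0,1,0,0,0,0.3]
  ]
}}

```text
clock: 7.95
tcp_pos: [0.5357, -0.094, 0.0922]
orientation: [[-0.303, 0.953, 0.026], [0.953, 0.303, 0.0], [-0.008, 0.024, -1.0]]
wrist_force: [-0.5, 0.5, -1.0]
width: 0.701
gripper_force: 0.0
```

Emit:
{"api": "move_arm", "payload": {
  "steps": [
    [0,0,10,0,0,0,0.3],
    [0,0,35,0,0,0,0.3],
    [0,0,65,0,0,0,0.3],
    [0,0,100,0,0,0,0.3],
    [0,0,130,0,0,0,0.3],
    [0,0,130,0,0,0,0.3]
  ]
}}

```text
clock: 8.45
tcp_pos: [0.54, -0.0939, 0.2294]
orientation: [[-0.303, 0.952, 0.037], [0.953, 0.303, -0.002], [-0.013, 0.034, -0.999]]
wrist_force: [0.8, 0.2, -0.7]
width: 0.695
gripper_force: 0.0
```

```bash
python3 - <<'E'
from h import *
w=grab('wrist'); g=grab('scene')
P=np.zeros((420,800,3),np.uint8)
P[:420,:400]=cv2.resize(w['image'][130:340,180:380],(400,420))
P[:420,400:800]=cv2.resize(g['image'][205:289,160:240],(400,420),interpolation=2)
cv2.imwrite('pics/end.png',P); s=readout.get_state(); print(s['clock'],s['tcp_pos'],s['width'],s['wrist_force'])
E
```

```text
8.55 [ 0.53682365 -0.09410921  0.22417993] 0.7026160641920275 [ 0.11725957 -0.73739987 -0.77086838]
```

View pics/end.png

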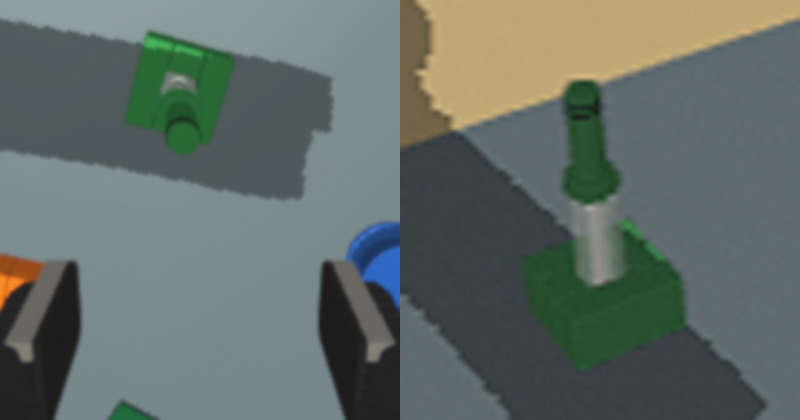

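The applicator stands in the green vial, with its cap top at (183,136) in the wrist crop and (583,90) in the scene crop. I'll check its height and tilt numerically.

```bash
python3 - <<'E'
from h import *
w=load('wrist');g=load('scene')
a=(180+183/2,130+136/2); b=(160+183/5,205+90/5)
print('captop',two((w,g),(a,b)),atd(w,*a),atd(g,*b), onz(w,*a,.13),onz(g,*b,.13))
d=w['depth'][190:206,264:279]; print(sorted({round(float(atd(w,u,v)[2]),3) for u in range(267,277) for v in range(194,203)}))
E
```

```text
captop (array([536.3, -93.3, 129.7]), [0.1, 0.1]) [ 0.53628496 -0.09334632  0.12980623] [ 0.53892217 -0.0942318   0.13152687] [ 0.5362665  -0.09329388  0.13      ] [ 0.53673375 -0.09341479  0.13      ]
[0.129, 0.13, 0.131, 0.132, 0.403]
```

The cap top is at z = 0.130 m, exactly seated height, and within about 2 mm of the lip centre, so it is upright.

```bash
python3 -c "
from workcell import order; print(order.sign_off())"
```

```text
the job is handed in; nothing more can be done
None
```

The green applicator is back in the green vial with its collar on the lip; it is released, the arm is clear, and the job was handed in at about 8.6 s on the robot's clock (no verdict was returned).

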